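# Right the fallen tea tin and return it to the tea stand

### The job

The square green tea tin has toppled over on the desk. First stand it upright on the bare desk and let go of it; then take it again and set it gently, upright and centred, on the empty cork coaster of the low tea stand, without dropping it or disturbing the mug, the jar, the pencil pot or the clock.

Things in the scene. Friction and masses are not known exactly. Their poses are not given: they have to be found in the camera images.
- tin_mid (a point): Centre of the loose green square tea tin, 50 x 50 mm in section, 130 mm long in all (body 100, lid 30), 65 mm from either end. Its x axis runs from base to lid (straight up when the tin stands); y, z square to its flat sides. 0.2 to 0.4 kg, centre of mass some 10 mm nearer the base. Starts lying on a flat side on the desk, lid to the robot's right (-y) within 30 degrees.
- tin_lid (a point): Centre of the tin's fixed (not removable) round aluminium lid, 40 mm in diameter, 30 mm long; 50 mm from the tin's centre along the tin's x axis, and 15 mm short of its end. Same axes as the tin's centre.
- coaster: Round cork coaster with a red ring, 90 mm in diameter, 5 mm thick, fixed on the tea stand at one of its three places; nothing stands on it. Origin at the centre of its underside (40 mm above the desk); z up.
- stand: Low dark wooden tea stand, fixed, a board 150 mm (its x) by 340 mm (its y) whose top is 40 mm above the desk. Origin on the desk under its centre, z up. Three places in a row along its y, about 105 mm apart: one has the coaster, the other two the mug and the jar.
- mug_mid (a point): Centre of the white mug, loose on the stand, 72 mm in diameter, 80 mm high, with a handle on the side away from the robot. Leave it alone.
- jar_mid (a point): Centre of the blue ceramic jar, loose on the stand, 70 mm in diameter, 95 mm high with its little knob. Leave it alone.
- pen_pot: Dark wooden pot of pencils, loose on the desk behind the working area, 72 mm in diameter, 95 mm high (pencils to 150 mm). Origin at the centre of its underside. Leave it alone.
- clock: Small white alarm clock, loose on the desk behind the working area, 85 mm wide, 30 mm deep, 90 mm high. Origin at the centre of its underside. Leave it alone.
Not all that is in view belongs to the job. Of the things that look like the part that bears mug_mid, the smallest one is meant.

How it is judged:
By the outcome, as a careful person would: the job done as asked, in the order asked, and still so for the second after the job is handed in, with the robot touching nothing.
It also fails if it takes over 72 s, if anything falls off the work surface, if the arm or the gripper's body presses on something with over 40 N, if the wrist force passes 120 N, or if a joint passes its speed limit or range.

### The arm

A 6-joint arm with a two-finger parallel gripper is mounted at the origin on the work surface. World frame = base frame: x ahead of the robot, y to its left, z up, the work surface at z = 0. Lengths are in mm, angles in rad, forces in N, time in s.
With the tool pointing down it reaches from about 375 to 900 mm from the base axis. Payload 3.1 kg.
Tool frame: the origin (TCP) lies on the front face of the gripper's body, between the roots of the fingers; the fingertips stand 70 mm ahead of it and the grasp point (between the pads) lies ctrl.pinch_z ahead of it (ctrl.pinch_z is the distance from the TCP to the grasp point, in mm); z points along the fingers, y is the direction in which the jaws open and shut (so a half turn about z gives the same grasp; the last joint's range is limited). The gripper opens to 87 mm and grips with 3 to 60 N. Pads are 19 mm wide; open, the fingers measure 117 mm over their backs; the gripper's body (75 mm by 190 mm) begins 51 mm behind the grasp point.
Start: joints at [-1.464, 0.527, 1.433, -0, 1.181, -0.178], TCP at [175.627, -599.794, 292.248] pointing down, gripper open.
Joint ranges: [-3.08, 3.08], [-0.75, 2.2], [0.22, 2.44], [-1.43, 4.57], [0, 2.65], [-2.85, 2.85]. Speed limits (rad/s): [2.79, 2.79, 3.14, 3.14, 3.14, 3.14].

### API

Orientations are given as [roll, pitch, yaw] about the fixed x, y, z axes, in that order (R = Rz(yaw) Ry(pitch) Rx(roll)).
In Python, from rig import ctrl gives the robot as it stands.
- The arm moves only by the tool apply_moves, never from a script. Its argument "motion" is text: rows parted by semicolons, each of 5 numbers parted by spaces: the opening, from -1 (shut) to 1 (fully open), so that 0 is half open, then the shift along the world's x, y, z in mm, then the turn about the world's z in degrees. A call has 1 to 12 rows; each row shifts and turns the commanded pose from where the row before left it; what a row does not reach is not made up. A row lasts 1/12 s, in which the tool goes at most 41.7 mm and 7.16 degrees, less where a joint would pass 70% of its speed; a pose out of reach is approached as far as the arm can. A call is refused whole if a number of a shift passes 41.7 or a number of a turn 7.16, either way. A call with a gripper value outside its range is refused whole. The fingers move at their own pace and stop on an object; the grip force is fixed at half the most. Time passes only in rows, so rows that do not move let the fingers close. It gives the time, the measured TCP pose, the force and the opening at its end, in the units of the state.
- ctrl.get_obs(): the state, without advancing time (a new reading comes with each control period).
- ctrl.capture(name): name is "scene" or "top" or "wrist"; returns a dict with "pixels" (480x640x3 uint8, red, green, blue), "z_map" (480x640 float32, mm along the optical axis (not along the pixel's ray), 0 where there is no reading), "mtx" (3x3 intrinsics, pixels), "position" and "orientation" of the camera in the world; the wrist camera has in their place "tool_from_camera" (4x4, takes a point from camera to tool coordinates, whose origin is the TCP and whose axes are the flange's). Camera axes: x right, y down, z forward; pixel columns grow to the right and rows downward; lengths in mm; the calibration is good to about 2 mm. A picture is of the moment at which its call begins: read the wrist's pose just before it.
- ctrl.sign_off(): hands the job in, once; it reports no verdict.
Trained networks look in a picture, given as the dict that the camera call returned (one of the last four; its "shot" number tells which), for a name from the list of things; names that differ only in an ending like _2 or _b are one class to them, and where a whole thing is asked for, a point or a joint stands for the part that bears it (a point fixed in the world has none). Each returns a list of dicts, best first, with "conf" (0 to 1); they miss things now and then, are a little off and sometimes report something else, mostly with a low value. They report only what shows in the picture. A call takes as long as a camera call. They do not tell look-alikes from the thing itself.
- ctrl.recognise(picture, thing): "box" ([left, top, right, bottom] in pixels, round what is visible of it).
- ctrl.outline_of(picture, thing): "mask" (480x640 bool, what is visible of it) and "box" ([left, top, right, bottom] in pixels, round what is visible of it).
The state is a dict: "t": time; "joint_pos": joint angles; "joint_vel": joint speeds; "tau": joint torques, N m; "tool_pos": TCP position; "tool_rot": TCP orientation; "ft_force": force on the tool from outside, world axes, zero at the start; "torque": the same for the moment, N m; "grip_width": opening from 0.0 (shut) to 1.0 (fully open).
Only numpy, scipy, OpenCV 4.12 (cv2) and the standard library are available. Lean on these libraries where they do the work, as an engineer would, in place of code of your own. Each camera call takes 0.05 s, during which the arm holds its last target. There are 200 camera calls.

## Working session

There is one attempt and no reset: what is moved stays moved. The work goes in short steps, Python scripts to look and compute and a tool call to move; the robot and the scene stay as the last step left them, time stands still between calls to the robot, and variables do not carry over. Pictures are saved under pics/ and viewed, about 8 in all and at most 12, crops included, and the job is handed in when it is done.

Besides the shell and the picture viewer there is one more tool, called after "Call:" as a command line: name --argument value ..., lists and objects as JSON in quotes. apply_moves: Moves the arm, as the interface text tells. Its arguments: {"type":"object","properties":{"motion":{"type":"string"}},"required":["motion"]}

```bash
ls; mkdir -p pics; cat > h.py <<'E'
import numpy as np, cv2
from scipy.spatial.transform import Rotation as R
from rig import ctrl
def cam(p,obs=None):
    if "tool_from_camera" in p:
        T=np.eye(4);T[:3,:3]=R.from_euler('xyz',obs['tool_rot']).as_matrix();T[:3,3]=obs['tool_pos']
        return T@np.array(p["tool_from_camera"])
    T=np.eye(4);o=np.array(p["orientation"]);T[:3,:3]=R.from_euler('xyz',o).as_matrix() if o.size==3 else o.reshape(3,3);T[:3,3]=p["position"];return T
def cloud(p,obs=None):
    z=p["z_map"].astype(float);v,u=np.mgrid[:480,:640];K=p["mtx"]
    P=np.stack([(u-K[0][2])/K[0][0]*z,(v-K[1][2])/K[1][1]*z,z],-1)
    T=cam(p,obs);W=P@T[:3,:3].T+T[:3,3];W[z==0]=np.nan;return W
def save(p,n): cv2.imwrite('pics/'+n,cv2.cvtColor(p["pixels"],cv2.COLOR_RGB2BGR))
E
python3 - <<'E'
from h import *
print(ctrl.get_obs(),ctrl.pinch_z)
for n in("top","scene"):
    p=ctrl.capture(n);save(p,n+'0.png');W=cloud(p);print(n,p["position"],p["orientation"])
    for t in("tin_mid","tin_lid","coaster","stand","mug_mid","jar_mid","pen_pot","clock"):
        for d in ctrl.outline_of(p,t)[:3]:
            Q=W[d["mask"]];Q=Q[~np.isnan(Q[:,0])]
            if len(Q): print(t,round(d["conf"],2),np.round(d["box"]),np.round(np.median(Q,0)),np.round(np.percentile(Q,2,0)),np.round(np.percentile(Q,98,0)))
E
```

```text
pics
{'t': 0.0, 'joint_pos': array([-1.46452640e+00,  5.28426005e-01,  1.43390719e+00,  3.68806349e-06,
        1.18137328e+00, -1.78495409e-01]), 'joint_vel': array([-4.12470318e-05, -1.67044885e-03, -1.26925898e-04,  3.79895331e-04,
       -9.26379118e-04, -4.33137595e-04]), 'tau': array([-1.31337394e-03, -4.40044248e+01, -1.76594388e+01,  6.30971580e-02,
        5.84039243e-02, -1.62242432e-04]), 'tool_pos': array([ 175.55169847, -599.23198796,  291.29458845]), 'tool_rot': array([-3.13951303e+00, -3.78660402e-04,  2.84763540e-01]), 'ft_force': array([-0.32064092, -0.75244334, -0.66672497]), 'torque': array([0.0589618 , 0.05557732, 0.02669394]), 'grip_width': 1.0004637849576532} 51.0
top [ 456.81572427   14.89383165 1345.51244929] [-3.08528414  0.01859758 -1.5801079 ]
tin_mid 0.92 [359. 211. 424. 240.] [ 556. -136.   49.] [ 526. -203.   21.] [582. -78.  55.]
tin_lid 0.84 [362. 211. 426. 242.] [ 556. -136.   49.] [ 526. -203.   21.] [582. -78.  55.]
coaster 0.95 [173. 194. 216. 235.] [580. 283.  45.] [539. 243.  39.] [621. 323.  51.]
stand 0.74 [160. 180. 324. 273.] [544. 170.  40.]
[... 994 characters left out ...]
.  43.]
coaster 0.33 [268. 311. 311. 375.] [745. -58.  67.] [707. -89.   4.] [773. -25. 150.]
stand 0.83 [308. 228. 473. 296.] [586. 162.  40.] [479.  10.   9.] [649. 343.  43.]
mug_mid 0.97 [171. 179. 221. 246.] [ 400. -226.   67.] [ 328. -265.    1.] [ 454. -178.  106.]
mug_mid 0.94 [299. 151. 350. 206.] [350.  74.  67.] [276.  27.   2.] [394. 122. 105.]
mug_mid 0.75 [319. 217. 358. 272.] [548.  74.  91.] [504.  40.  44.] [602. 107. 121.]
jar_mid 0.65 [369. 222. 408. 269.] [580. 170. 109.] [536. 145.  41.] [595. 206. 130.]
pen_pot 0.63 [318. 217. 360. 272.] [548.  75.  89.] [503.  40.  40.] [604. 107. 121.]
clock 0.97 [338. 333. 384. 377.] [782.  65.  83.] [754.  28.   1.] [792. 108.  92.]
```

View pics/top0.png

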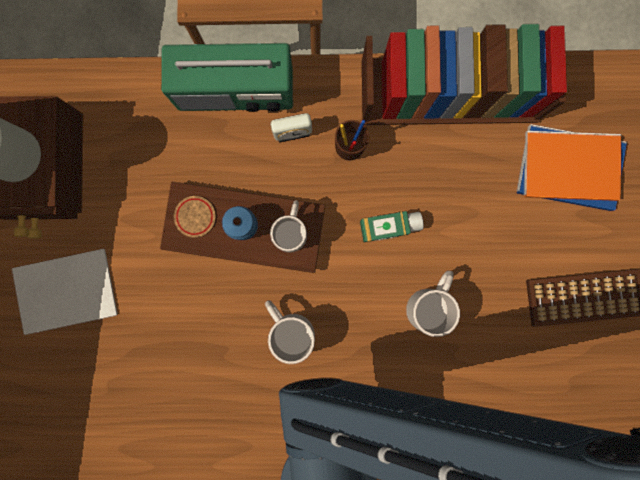

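View pics/scene0.png

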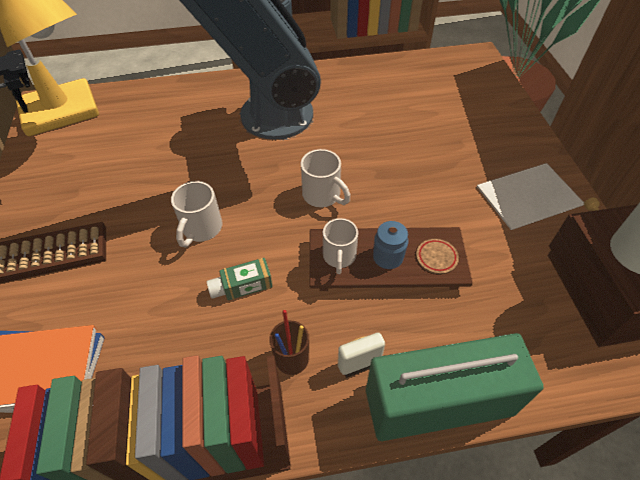

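The top view shows the tin at about (390,226), with its lid to the right at (417,222). The coaster is at (194,216), left of the jar (238,222). The mug to leave alone is the small one on the stand (288,233); the two larger mugs are decoys. The moves can't tilt the tool, so I'll pinch the tin's body and swing the grip on an arc about its base edge, letting it pivot between the pads. First I need a precise pose.

```bash
python3 - <<'E'
from h import *
for n in("top","scene"):
    p=ctrl.capture(n);W=cloud(p);d=ctrl.outline_of(p,"tin_mid")[0]
    Q=W[d["mask"]];Q=Q[(Q[:,2]>30)]; r=cv2.minAreaRect(Q[:,:2].astype(np.float32));print(n,r)
    T=W[d["mask"]];T=T[(T[:,2]>44)&(T[:,2]<56)];c,s,a=cv2.minAreaRect(T[:,:2].astype(np.float32));print(c,s,a, np.median(T[:,2]))
    sel=(W[...,0]>410)&(W[...,0]<500)&(W[...,1]>-290)&(W[...,1]<-100)&(W[...,2]>20)
    S=W[sel];i=np.argsort(-S[:,0])[:300:60];print(np.round(S[i]))
    d=ctrl.outline_of(p,"coaster")[0];S=W[d["mask"]];S=S[(S[:,2]>41)];print("coaster",cv2.minEnclosingCircle(S[:,:2].astype(np.float32)),np.mean(S,0))
E
```

```text
top ((557.2144775390625, -142.21881103515625), (50.829708099365234, 129.9647216796875), 9.048672676086426)
(557.0889282226562, -141.50390625) (50.09768295288086, 128.40138244628906) 9.393231391906738 49.91670746382215
[[ 459. -257.   51.]
 [ 446. -249.   28.]
 [ 435. -244.   22.]
 [ 426. -250.   90.]
 [ 418. -217.  103.]]
coaster ((580.8055419921875, 283.70379638671875), 45.69765090942383) [580.0772615  282.92992205  45.67856601]
scene ((557.8922729492188, -144.67999267578125), (52.5372200012207, 129.60337829589844), 9.754828453063965)
(557.5892333984375, -144.44046020507812) (52.020992279052734, 128.75205993652344) 9.754828453063965 49.85705205314184
[[ 459. -258.   56.]
 [ 452. -255.   43.]
 [ 445. -259.   88.]
 [ 432. -256.   89.]
 [ 422. -242.   94.]]
coaster ((579.8060302734375, 280.6412353515625), 46.66047668457031) [581.71592211 279.89771679  45.16350798]
```

Call:
apply_moves --motion "1 30 38 10 7;1 30 38 10 7;1 30 38 10 7;1 30 38 10 7;1 30 38 10 7;1 30 38 0 7;1 30 38 0 7;1 30 38 0 7;1 30 38 0 7;1 30 38 0 7;1 30 38 0 7;1 30 22 0 7"

```text
t: 2.2
tool_pos: [487.0, -218.0, 334.6]
tool_rot: [-3.141, -0.002, 1.758]
ft_force: [0.0, -1.3, -0.5]
grip_width: 1.0
```

Call:
apply_moves --motion "1 25 17 -20 -1.2;1 25 17 -20 0;1 25 17 -20 0;1 0 0 0 0;1 0 0 0 0"

```text
t: 2.62
tool_pos: [562.2, -169.1, 272.8]
tool_rot: [-3.139, -0.002, 1.733]
ft_force: [0.3, 0.0, -0.5]
grip_width: 0.998
```

```bash
python3 - <<'E'
from h import *
o=ctrl.get_obs();p=ctrl.capture("wrist");save(p,"w1.png");W=cloud(p,o);print(o['tool_pos'],o['tool_rot'])
for d in ctrl.outline_of(p,"tin_mid")[:2]:
    T=W[d["mask"]];print(d["conf"],d["box"]);T=T[(T[:,2]>30)&(T[:,2]<60)];print(cv2.minAreaRect(T[:,:2].astype(np.float32)),np.median(T[:,2]))
E
```

```text
[ 562.22489591 -169.06528179  272.7957028 ] [-3.13884012e+00 -1.71470920e-03  1.73291227e+00]
0.85 [279.9, 119.9, 337.3, 261.8]
((556.00244140625, -143.41336059570312), (51.09056091308594, 129.38792419433594), 9.7154541015625) 49.18759775447779
```

View pics/w1.png

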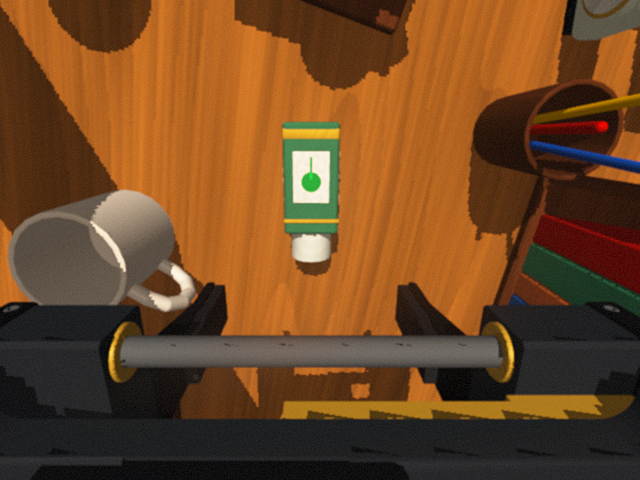

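The wrist view has the tin at about (311,190) with its lid at (311,248), lined up with the jaws; the mug handle, near (180,290), is clear. Descending.

Call:
apply_moves --motion "1 -1.5 1.5 -38 0;1 0 0 -38 0;1 0 0 -38 0;1 0 0 -38 0;1 0 0 -30 0;1 0 0 -12 0;1 0 0 -2 0;1 0 0 0 0;1 0 0 0 0"

```text
t: 3.47
tool_pos: [561.6, -170.1, 80.5]
tool_rot: [3.138, 0.002, 1.729]
ft_force: [0.4, 0.5, 0.4]
grip_width: 1.0
```

Call:
apply_moves --motion "0.1 0 0 0 0;0.1 0 0 0 0;0.1 0 0 0 0;-1 0 0 0 0;-1 0 0 0 0;-1 0 0 0 0;-1 0 0 0 0;-1 0 0 0 0;-1 0 0 0 0"

```text
t: 4.22
tool_pos: [560.6, -168.9, 78.5]
tool_rot: [3.141, 0.0, 1.73]
ft_force: [0.1, -0.0, 2.3]
grip_width: 0.575
```

```bash
python3 -c "
import numpy as np
r=np.hypot(90.8,27.5);a=np.deg2rad(16.85+np.linspace(0,90,25));s=r*np.cos(a);z=r*np.sin(a)
P=np.round(np.c_[.168*s,-.986*s,z],1)
print(';'.join('-1 %.1f %.1f %.1f 0'%tuple(d) for d in np.diff(P,axis=0)))"
```

```text
-1 -0.4 1.9 5.9 0;-1 -0.4 2.4 5.7 0;-1 -0.4 2.7 5.6 0;-1 -0.6 3.0 5.4 0;-1 -0.5 3.4 5.1 0;-1 -0.7 3.8 5.0 0;-1 -0.7 4.0 4.6 0;-1 -0.7 4.3 4.4 0;-1 -0.8 4.6 4.1 0;-1 -0.8 4.9 3.8 0;-1 -0.9 5.1 3.4 0;-1 -0.9 5.3 3.2 0;-1 -0.9 5.5 2.7 0;-1 -1.0 5.6 2.4 0;-1 -1.0 5.8 2.0 0;-1 -1.0 5.9 1.6 0;-1 -1.0 6.0 1.2 0;-1 -1.0 6.1 0.8 0;-1 -1.1 6.1 0.4 0;-1 -1.0 6.1 0.0 0;-1 -1.1 6.1 -0.4 0;-1 -1.0 6.1 -0.8 0;-1 -1.0 6.0 -1.2 0;-1 -1.0 5.9 -1.6 0
```

Call:
apply_moves --motion "-1 -0.4 1.9 5.9 0;-1 -0.4 2.4 5.7 0;-1 -0.4 2.7 5.6 0;-1 -0.6 3.0 5.4 0;-1 -0.5 3.4 5.1 0;-1 -0.7 3.8 5.0 0;-1 0 0 0 0;-1 0 0 0 0"

```text
t: 4.88
tool_pos: [557.6, -151.4, 111.6]
tool_rot: [3.141, 0.0, 1.731]
ft_force: [-0.2, 0.2, -4.1]
grip_width: 0.573
```

```bash
cat >> h.py <<'E'
def tilt(n):
    p=ctrl.capture("scene");W=cloud(p);d=ctrl.outline_of(p,"tin_mid")[0];im=p["pixels"].copy()
    c=np.array(d["box"]).astype(int);x,y=(c[0]+c[2])//2,(c[1]+c[3])//2
    cv2.imwrite('pics/'+n,cv2.resize(cv2.cvtColor(im[max(0,y-75):y+75,max(0,x-100):x+100],cv2.COLOR_RGB2BGR),None,fx=3,fy=3,interpolation=cv2.INTER_CUBIC))
    Q=W[d["mask"]];Q=Q[~np.isnan(Q[:,0])];print(d["conf"],np.round(np.percentile(Q,2,0)),np.round(np.percentile(Q,98,0)),ctrl.get_obs()["tool_pos"],ctrl.get_obs()["ft_force"]);return Q
E
python3 -c "
from h import *
tilt('t1.png')"
```

```text
0.72 [ 525. -157.   38.] [576. -63.  86.] [ 557.43829654 -151.72530093  111.05992898] [-0.39970384  0.06754951 -2.68706238]
```

View pics/t1.png

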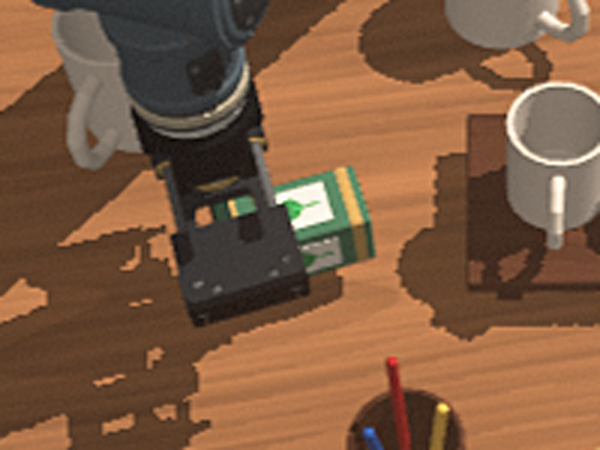

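The grip holds the tin rigid, so it lifted without pivoting: its base is off the desk. I'll set it down and re-grip on the round lid, where gravity has more leverage and the contact is only a line.

Call:
apply_moves --motion "-1 0 0 -10 0;-1 0 0 -10 0;-1 0 0 -7 0;-1 0 0 -4 0;-1 0 0 -1.5 0;-1 0 0 0 0;-1 0 0 0 0"

```text
t: 5.57
tool_pos: [556.5, -151.4, 78.4]
tool_rot: [-3.139, -0.001, 1.73]
ft_force: [-3.2, 0.4, 3.5]
grip_width: 0.573
```

Call:
apply_moves --motion "0.3 0 0 0 0;1 0 0 0 0;1 0 0 0 0;1 0 0 0 0;1 0 0 0 0;1 1.7 -10 0 0;1 1.7 -10 0 0;1 1.7 -10.5 -1 0;1 0 0 0 0;1 0 0 0 0"

```text
t: 6.4
tool_pos: [562.8, -183.6, 77.6]
tool_rot: [3.141, 0.0, 1.728]
ft_force: [-0.1, -0.4, -0.7]
grip_width: 0.997
```

Call:
apply_moves --motion "0 0 0 0 0;0 0 0 0 0;0 0 0 0 0;-1 0 0 0 0;-1 0 0 0 0;-1 0 0 0 0;-1 0 0 0 0;-1 0 0 0 0;-1 0 0 0 0"

```text
t: 7.15
tool_pos: [562.5, -182.2, 77.6]
tool_rot: [-3.141, -0.0, 1.73]
ft_force: [-0.1, 0.2, 0.3]
grip_width: 0.455
```

```bash
python3 - <<'E'
from h import *
for n in("top","scene"):
    p=ctrl.capture(n);W=cloud(p);d=ctrl.outline_of(p,"tin_mid")[0];T=W[d["mask"]];T=T[(T[:,2]>44)&(T[:,2]<56)]
    print(d["conf"],cv2.minAreaRect(T[:,:2].astype(np.float32)),T[:,1].max())
print(ctrl.get_obs()["tool_pos"])
E
```

```text
0.64 ((571.1367797851562, -118.14881134033203), (39.936805725097656, 28.370988845825195), 66.924560546875) -95.89251676570348
0.58 ((549.933837890625, -106.1019287109375), (53.065311431884766, 86.11936950683594), 11.804906845092773) -60.793140365620644
[ 562.44563371 -182.22231112   77.60851807]
```

Call:
apply_moves --motion "-1 0 0.5 5 0;-1 -0.2 1.5 6 0;-1 -0.3 2 7 0;-1 -0.5 2.5 7 0;-1 -0.5 3 7 0;-1 -0.6 3.5 7 0;-1 0 0 0 0;-1 0 0 0 0;-1 0 0 0 0"

```text
t: 8.1
tool_pos: [560.5, -169.1, 116.7]
tool_rot: [3.141, 0.0, 1.73]
ft_force: [0.4, -0.7, -2.4]
grip_width: 0.449
```

```bash
cat >> h.py <<'E'
def axis():
    # fit top-most flat face of the tin: normal tells the tilt
    p=ctrl.capture("scene");W=cloud(p);d=ctrl.outline_of(p,"tin_mid")[0];Q=W[d["mask"]];Q=Q[~np.isnan(Q[:,0])]
    best=None;g=np.random.default_rng(0)
    for _ in range(400):
        a=Q[g.choice(len(Q),3,False)];n=np.cross(a[1]-a[0],a[2]-a[0]);l=np.linalg.norm(n)
        if l<50: continue
        n/=l;k=np.abs((Q-a[0])@n)<2
        if best is None or k.sum()>best.sum(): best=k
    c=Q[best].mean(0);n=np.linalg.svd(Q[best]-c)[2][2];n*=np.sign(n[2]);print("plane n",n.round(3),"c",c.round(),best.sum(),len(Q),"zmin",np.percentile(Q[:,2],1).round(),"ymax",np.percentile(Q[:,1],99).round())
E
python3 -c "
from h import *
axis();tilt('t2.png')"
```

```text
plane n [-0.013  0.071  0.997] c [548. -92.  83.] 664 1307 zmin 35.0 ymax -48.0
0.83 [ 521. -131.   33.] [577. -49.  87.] [ 560.29167822 -169.26839364  116.17817427] [ 0.20278938 -0.09263825 -3.95744646]
```

View pics/t2.png

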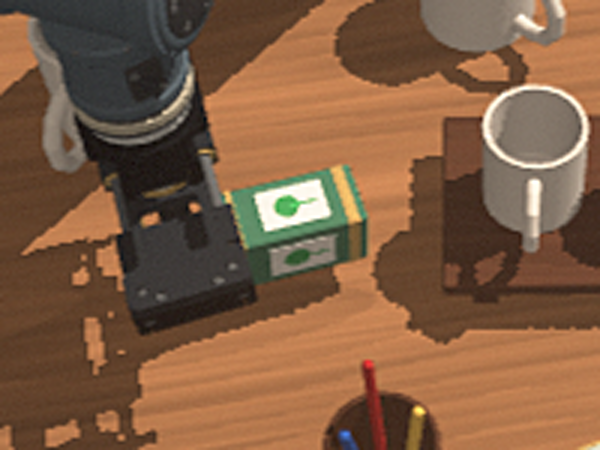

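It has tilted only about 4°. Next I'll lower it so the base is just above the desk, then ease the grip by small opening commands near the contact width.

Call:
apply_moves --motion "-1 0 0 -9 0;-1 0 0 -9 0;-1 0 0 -8 0;-1 0 0 0 0;-1 0 0 0 0;-0.2 0 0 0 0;-0.2 0 0 0 0;-0.2 0 0 0 0"

```text
t: 8.97
tool_pos: [560.7, -169.4, 90.9]
tool_rot: [3.141, 0.0, 1.73]
ft_force: [-0.2, -0.1, -3.8]
grip_width: 0.449
```

```bash
python3 -c "
from h import *
axis();print(ctrl.get_obs())"
```

```text
plane n [0.014 0.083 0.996] c [550. -92.  56.] 629 1290 zmin 8.0 ymax -48.0
{'t': 9.0667, 'joint_pos': array([-4.83940763e-01,  7.64501849e-01,  1.66955589e+00, -3.62340765e-05,
        7.06779217e-01, -6.43131556e-01]), 'joint_vel': array([-5.99713146e-04, -1.69601762e-03, -3.16414594e-05,  2.38657964e-03,
        4.70450436e-04,  2.18467941e-04]), 'tau': array([-6.77454140e-03, -4.69113493e+01, -9.62912858e+00,  1.27100050e-01,
        1.92384976e-01, -3.99398880e-05]), 'tool_pos': array([ 560.66441564, -169.30842938,   90.9741507 ]), 'tool_rot': array([3.14100205e+00, 4.72040958e-04, 1.73001453e+00]), 'ft_force': array([-0.21450438,  0.37701008, -2.94113684]), 'torque': array([-0.20700181, -0.19156479, -0.0166847 ]), 'grip_width': 0.450241127467206}
```

Call:
apply_moves --motion "-0.13 0 0 0 0;-0.13 0 0 0 0;-0.13 0 0 0 0;-0.13 0 0 0 0"

```text
t: 9.4
tool_pos: [560.5, -169.2, 90.7]
tool_rot: [3.142, 0.0, 1.73]
ft_force: [-0.0, 0.5, -3.8]
grip_width: 0.448
```

```bash
python3 -c "
from h import *
axis();print(ctrl.get_obs()['ft_force'])"
```

```text
plane n [-0.006  0.096  0.995] c [549. -91.  56.] 637 1248 zmin 6.0 ymax -48.0
[-0.02266885  0.57487993 -2.92176237]
```

Call:
apply_moves --motion "-0.1 0 0 0 0;-0.1 0 0 0 0;-0.1 0 0 0 0;-0.1 0 0 0 0"

```text
t: 9.83
tool_pos: [560.4, -169.2, 90.6]
tool_rot: [-3.142, -0.0, 1.73]
ft_force: [-0.2, -0.7, -2.2]
grip_width: 0.453
```

Call:
apply_moves --motion "-0.09 0 0 0 0;-0.09 0 0 0 0;-0.09 0 0 0 0"

```text
t: 10.08
tool_pos: [560.5, -169.2, 90.6]
tool_rot: [-3.142, -0.0, 1.73]
ft_force: [0.1, 0.7, -1.5]
grip_width: 0.455
```

```bash
python3 -c "
from h import *
axis();print(ctrl.get_obs()['ft_force'])"
```

```text
plane n [0.002 0.104 0.995] c [549. -92.  55.] 626 1308 zmin 0.0 ymax -48.0
[ 0.02775672  0.57814287 -2.1288536 ]
```

At -0.09 the grip lets the tin pivot: its base edge is on the desk and the force is down to about half its weight. Now the arc with this light grip.

```bash
cat > arc.py <<'E'
import numpy as np,sys
a0,n,a1,g=float(sys.argv[1]),int(sys.argv[2]),float(sys.argv[3]),sys.argv[4]
a=np.deg2rad(np.linspace(a0,a1,n+1));s=121.8*np.cos(a)-25*np.sin(a);z=121.8*np.sin(a)+25*np.cos(a)
P=np.round(np.c_[.168*s,-.986*s,z],1)
print(';'.join(g+' %.1f %.1f %.1f 0'%tuple(d) for d in np.diff(P,axis=0)))
E
python3 arc.py 6.2 36 90 -0.09
```

```text
-0.09 -0.3 1.6 4.8 0;-0.09 -0.3 1.8 4.7 0;-0.09 -0.3 2.0 4.6 0;-0.09 -0.4 2.2 4.6 0;-0.09 -0.4 2.3 4.4 0;-0.09 -0.4 2.6 4.4 0;-0.09 -0.5 2.7 4.2 0;-0.09 -0.5 2.8 4.1 0;-0.09 -0.5 3.1 4.0 0;-0.09 -0.6 3.2 3.9 0;-0.09 -0.5 3.3 3.7 0;-0.09 -0.6 3.5 3.6 0;-0.09 -0.6 3.7 3.5 0;-0.09 -0.7 3.7 3.3 0;-0.09 -0.6 3.9 3.1 0;-0.09 -0.7 4.1 3.0 0;-0.09 -0.7 4.1 2.8 0;-0.09 -0.8 4.2 2.7 0;-0.09 -0.7 4.4 2.4 0;-0.09 -0.8 4.4 2.3 0;-0.09 -0.7 4.6 2.1 0;-0.09 -0.8 4.6 1.9 0;-0.09 -0.8 4.7 1.7 0;-0.09 -0.8 4.7 1.5 0;-0.09 -0.8 4.8 1.3 0;-0.09 -0.9 4.9 1.2 0;-0.09 -0.8 4.9 0.9 0;-0.09 -0.8 4.9 0.7 0;-0.09 -0.9 5.0 0.5 0;-0.09 -0.8 4.9 0.3 0;-0.09 -0.9 5.0 0.1 0;-0.09 -0.8 5.0 -0.1 0;-0.09 -0.9 5.0 -0.3 0;-0.09 -0.8 4.9 -0.5 0;-0.09 -0.9 5.0 -0.7 0;-0.09 -0.8 4.8 -0.9 0
```

Call:
apply_moves --motion "-0.09 -0.3 1.6 4.8 0;-0.09 -0.3 1.8 4.7 0;-0.09 -0.3 2.0 4.6 0;-0.09 -0.4 2.2 4.6 0;-0.09 -0.4 2.3 4.4 0;-0.09 0 0 0 0;-0.09 0 0 0 0"

```text
t: 10.77
tool_pos: [558.8, -159.1, 114.2]
tool_rot: [3.141, 0.0, 1.73]
ft_force: [-0.1, -0.7, -1.2]
grip_width: 0.457
```

```bash
python3 -c "
from h import *
axis();print(ctrl.get_obs()['ft_force'],ctrl.get_obs()['tool_pos'])"
```

```text
plane n [-0.067  0.308  0.949] c [547. -81.  62.] 624 1249 zmin 0.0 ymax -39.0
[ 0.14130359 -0.18858452 -1.27842412] [ 558.86093542 -159.37623624  113.78950768]
```

It pivots as planned (18° tilt, as expected). Continuing.

Call:
apply_moves --motion "-0.09 -0.4 2.6 4.4 0;-0.09 -0.5 2.7 4.2 0;-0.09 -0.5 2.8 4.1 0;-0.09 -0.5 3.1 4.0 0;-0.09 -0.6 3.2 3.9 0;-0.09 -0.5 3.3 3.7 0;-0.09 -0.6 3.5 3.6 0;-0.09 -0.6 3.7 3.5 0;-0.09 -0.7 3.7 3.3 0;-0.09 -0.6 3.9 3.1 0;-0.09 -0.7 4.1 3.0 0;-0.09 0 0 0 0"

```text
t: 11.87
tool_pos: [552.6, -122.0, 155.2]
tool_rot: [3.141, 0.0, 1.731]
ft_force: [0.1, -0.9, -0.7]
grip_width: 0.454
```

```bash
python3 -c "
from h import *
axis();tilt('t3.png')"
```

```text
plane n [-0.104  0.686  0.72 ] c [542. -51.  67.] 455 840 zmin 4.0 ymax -22.0
0.55 [519. -87.  14.] [572. -24.  91.] [ 552.68265823 -122.88110524  154.51571356] [ 0.33464414 -0.65408252  0.43529423]
```

View pics/t3.png

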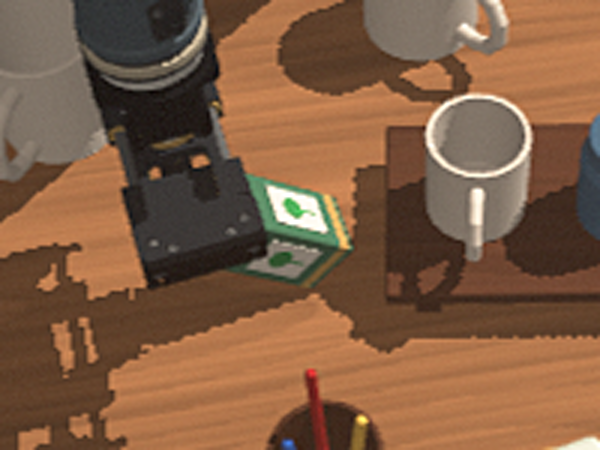

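The tilt is about 44°. The stand's edge is close to where the base would land, so I'll tighten the grip, shift back 40 mm, set the base edge down and loosen again.

Call:
apply_moves --motion "-1 0 0 0 0;-1 0 0 0 0;-1 0 0 0 0;-1 0 0 6 0;-1 1.7 -10 2 0;-1 1.7 -10 0 0;-1 1.7 -10 0 0;-1 1.7 -10 0 0;-1 0 0 -4 0;-1 0 0 -4 0;-1 0 0 0 0"

```text
t: 12.98
tool_pos: [560.3, -164.5, 154.8]
tool_rot: [3.14, 0.003, 1.73]
ft_force: [-0.0, -3.8, 4.4]
grip_width: 0.453
```

Call:
apply_moves --motion "-0.2 0 0 0 0;-0.13 0 0 0 0;-0.1 0 0 0 0;-0.09 0 0 0 0;-0.09 0 0 0 0;-0.09 0 0 0 0"

```text
t: 13.48
tool_pos: [560.1, -163.3, 155.3]
tool_rot: [3.14, 0.002, 1.73]
ft_force: [-0.5, -5.2, 5.8]
grip_width: 0.454
```

```bash
python3 -c "
from h import *
axis();print(ctrl.get_obs()['ft_force'],ctrl.get_obs()['tool_pos'])"
```

```text
plane n [-0.104  0.686  0.72 ] c [551. -93.  67.] 512 972 zmin 8.0 ymax -62.0
[-0.60715422 -5.00276356  6.18455224] [ 560.13414518 -163.24053858  155.26273038]
```

Call:
apply_moves --motion "-0.09 -0.7 4.1 2.8 0;-0.09 -0.8 4.2 2.7 0;-0.09 -0.7 4.4 2.4 0;-0.09 -0.8 4.4 2.3 0;-0.09 -0.7 4.6 2.1 0;-0.09 -0.8 4.6 1.9 0;-0.09 -0.8 4.7 1.7 0;-0.09 -0.8 4.7 1.5 0;-0.09 -0.8 4.8 1.3 0;-0.09 -0.9 4.9 1.2 0;-0.09 -0.8 4.9 0.9 0;-0.09 0 0 0 0"

```text
t: 14.58
tool_pos: [549.4, -110.8, 174.6]
tool_rot: [-3.138, -0.002, 1.731]
ft_force: [-0.3, 0.5, -3.1]
grip_width: 0.458
```

```bash
python3 -c "
from h import *
axis();print(ctrl.get_obs()['ft_force'],ctrl.get_obs()['tool_pos'])"
```

```text
plane n [0.985 0.171 0.02 ] c [786.  66.  52.] 651 1401 zmin -1.0 ymax 110.0
[ 0.73422469 -0.0944112  -2.52803641] [ 550.11329475 -111.97721172  174.81040113]
```

```bash
python3 -c "
from h import *
p=ctrl.capture('scene');im=cv2.cvtColor(p['pixels'],cv2.COLOR_RGB2BGR)[180:330,180:380];cv2.imwrite('pics/t4.png',cv2.resize(im,None,fx=3,fy=3,interpolation=2))
for d in ctrl.outline_of(p,'tin_mid'): 
    Q=cloud(p)[d['mask']];print(d['conf'],d['box'],np.nanpercentile(Q,[2,98],0).round())"
```

```text
0.91 [251.2, 257.4, 286.3, 288.2] [[ 532. -111.    8.]
 [ 631.  -51.  175.]]
```

View pics/t4.png

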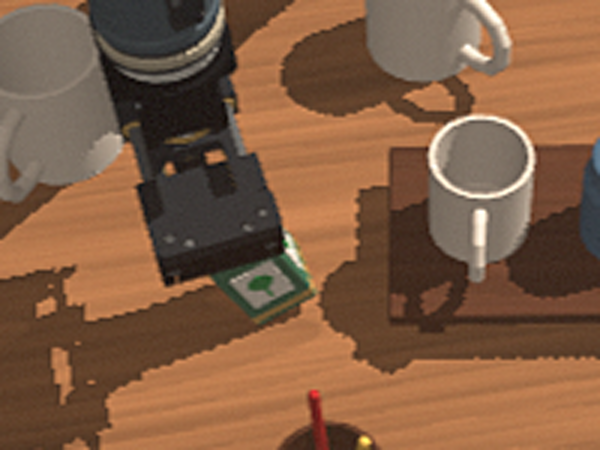

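The tin is at about 65–70° and still held, with its base near the desk and well away from the stand. Finishing the arc.

Call:
apply_moves --motion "-0.09 -0.8 4.9 0.2 0;-0.09 -0.9 5.0 0 0;-0.09 -0.8 4.9 0 0;-0.09 -0.9 5.0 0 0;-0.09 -0.8 5.0 -0.1 0;-0.09 -0.9 5.0 -0.3 0;-0.09 -0.8 4.9 -0.5 0;-0.09 -0.9 5.0 -0.7 0;-0.09 -0.8 4.8 -0.9 0;-0.09 0 0 0 0;-0.09 0 0 0 0"

```text
t: 15.7
tool_pos: [543.7, -67.3, 174.1]
tool_rot: [3.14, 0.001, 1.73]
ft_force: [-0.0, 0.7, 5.3]
grip_width: 0.456
```

```bash
python3 -c "
from h import *
print(ctrl.get_obs()['ft_force'],ctrl.get_obs()['tool_pos'],ctrl.get_obs()['torque'])
for n in('scene','top'):
  p=ctrl.capture(n);W=cloud(p)
  k=(abs(W[...,0]-545)<70)&(abs(W[...,1]+62)<70)&(W[...,2]>8)&(W[...,2]<88);Q=W[k]
  for lo in range(8,88,20):
    S=Q[(Q[:,2]>=lo)&(Q[:,2]<lo+20)]
    if len(S)>5: print(n,lo,len(S),np.percentile(S,[2,98],0).round(1)[:,:2].tolist())
"
```

```text
[-6.80808579e-04  7.27755521e-01  5.34857587e+00] [543.72573956 -67.29201655 174.08187476] [ 0.13429374 -0.02493064  0.05107793]
scene 8 118 [[558.5, -71.0], [569.9, -23.0]]
scene 28 189 [[558.7, -73.6], [603.7, 7.7]]
scene 48 121 [[558.8, -77.0], [570.3, -28.9]]
scene 68 92 [[561.1, -76.7], [570.6, -31.8]]
top 8 14 [[512.9, -38.6], [559.1, -10.5]]
top 28 46 [[514.5, -32.2], [603.5, 6.3]]
top 48 24 [[513.3, -38.6], [540.1, -29.3]]
top 68 27 [[516.0, -37.0], [545.1, -30.9]]
```

It leans about 7° short of upright. I'll go a little further.

Call:
apply_moves --motion "-0.09 -0.7 4 0 0;-0.09 -0.7 4 0 0;-0.09 -0.5 3 -0.2 0;-0.09 0 0 -0.3 0;-0.09 0 0 0 0;-0.09 0 0 0 0"

```text
t: 16.3
tool_pos: [541.5, -56.7, 172.8]
tool_rot: [3.141, -0.0, 1.73]
ft_force: [-0.5, 1.4, 3.8]
grip_width: 0.461
```

```bash
cat > up.py <<'E'
from h import *
print(ctrl.get_obs()['ft_force'],ctrl.get_obs()['tool_pos'],ctrl.get_obs()['torque'])
p=ctrl.capture('scene');W=cloud(p);d=ctrl.outline_of(p,'tin_mid')[0];Q=W[d['mask']]
for lo in range(8,118,20):
    S=Q[(Q[:,2]>=lo)&(Q[:,2]<lo+20)]
    if len(S)>5: print(lo,len(S),np.percentile(S,[3,97],0).round(1)[:,:2].tolist())
E
python3 up.py
```

```text
[-0.5312073   1.38203071  3.78318616] [541.45763287 -56.68757469 172.76516939] [ 0.26054882 -0.19010569 -0.02615101]
8 120 [[547.0, -74.3], [568.7, -22.8]]
28 123 [[551.2, -74.7], [569.1, -23.9]]
48 130 [[559.5, -71.9], [569.0, -24.5]]
68 79 [[559.8, -71.4], [569.8, -26.7]]
```

Call:
apply_moves --motion "-0.09 -0.3 2 0 0;-0.09 -0.3 1.5 0 0;-0.09 0 0 0 0;-0.09 0 0 0 0"

```text
t: 16.73
tool_pos: [540.7, -53.5, 172.3]
tool_rot: [3.141, 0.0, 1.73]
ft_force: [1.1, 0.5, -0.3]
grip_width: 0.459
```

```bash
python3 up.py
```

```text
[ 1.14086628  0.52479748 -0.32210505] [540.74518691 -53.45407086 172.26308795] [ 0.09931705 -0.35468415 -0.01560763]
8 125 [[538.9, -75.9], [568.9, -22.6]]
28 125 [[554.7, -72.8], [568.9, -23.4]]
48 136 [[558.5, -71.3], [568.6, -22.6]]
68 77 [[559.2, -68.6], [568.8, -25.9]]
```

The tin looks upright and the force is near zero. Releasing gently and rising clear.

Call:
apply_moves --motion "-0.05 0 0 0 0;0 0 0 0 0;0.1 0 0 0 0;0.3 0 0 0 0;0.5 0 0 0 0;0.5 0 0 0 0;0.5 0 0 20 0;0.5 0 0 30 0;0.5 0 0 35 0;0.5 0 0 35 0;0.5 0 0 0 0;0.5 0 0 0 0"

```text
t: 17.83
tool_pos: [541.7, -53.7, 294.8]
tool_rot: [3.137, 0.003, 1.73]
ft_force: [0.0, 0.2, 0.4]
grip_width: 0.751
```

```bash
python3 up.py; python3 - <<'E'
from h import *
o=ctrl.get_obs();p=ctrl.capture("wrist");save(p,"w2.png");W=cloud(p,o)
Q=W.reshape(-1,3);Q=Q[(abs(Q[:,0]-541)<50)&(abs(Q[:,1]+53)<50)]
L=Q[(Q[:,2]>120)&(Q[:,2]<140)];print(len(L),L.mean(0) if len(L) else '',np.percentile(L,[1,99],0))
B=Q[(Q[:,2]>92)&(Q[:,2]<106)];print(len(B),cv2.minAreaRect(B[:,:2].astype(np.float32)))
t=ctrl.capture("top");W=cloud(t);Q=W.reshape(-1,3);Q=Q[(abs(Q[:,0]-541)<50)&(abs(Q[:,1]+53)<50)];L=Q[(Q[:,2]>120)&(Q[:,2]<140)];print("top",len(L))
E
```

```text
[0.00957007 0.21403679 0.39903446] [541.65435167 -53.71488063 294.83634392] [ 0.02843163 -0.09550608  0.01983601]
8 115 [[537.4, -76.1], [568.7, -22.5]]
28 131 [[545.9, -74.9], [568.5, -23.5]]
48 148 [[543.7, -75.4], [568.4, -23.5]]
68 144 [[533.7, -77.0], [568.9, -23.9]]
88 296 [[525.6, -75.2], [568.0, -24.8]]
108 132 [[535.3, -67.8], [560.1, -32.0]]
2097 [538.85587646 -46.94033735 128.82515964] [[520.55721051 -66.30212846 122.06676893]
 [557.37519859 -29.00838592 130.66524688]]
1300 ((538.6258544921875, -48.0013427734375), (49.478607177734375, 49.633689880371094), 10.515138626098633)
top 0
```

View pics/w2.png

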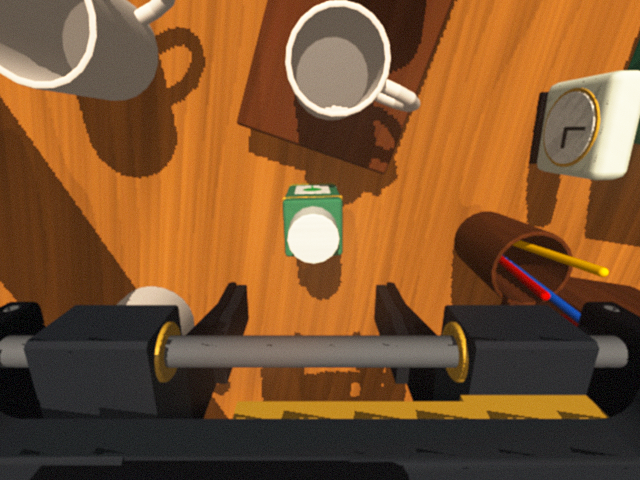

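The tin stands upright on the desk, free of the gripper: lid at (313,235), body square at (312,220). Lid and body centres agree, near (539,-49). Now the re-grasp on the body sides.

Call:
apply_moves --motion "1 -1 2 0 0;1 -1 2 0 0;1 0 0 -35 0;1 0 0 -35 0;1 0 0 -35 0;1 0 0 -30 0;1 0 0 -14 0;1 0 0 -6 0;1 0 0 -1 0;1 0 0 0 0;1 0 0 0 0"

```text
t: 18.95
tool_pos: [539.5, -49.6, 137.5]
tool_rot: [3.14, 0.001, 1.73]
ft_force: [-0.1, -0.9, 0.6]
grip_width: 1.001
```

Call:
apply_moves --motion "0.3 0 0 0 0;0.2 0 0 0 0;0.2 0 0 0 0;0.2 0 0 0 0;0.1 0 0 0 0;-1 0 0 0 0;-1 0 0 0 0;-1 0 0 0 0;-1 0 0 0 0;-1 0 0 0 0"

```text
t: 19.78
tool_pos: [539.2, -49.6, 136.7]
tool_rot: [3.14, 0.001, 1.73]
ft_force: [1.7, 0.3, 2.2]
grip_width: 0.571
```

```bash
python3 up.py
```

```text
[1.66366345 0.29237305 2.18481861] [539.23430621 -49.57077235 136.70313261] [ 0.05755792 -0.4030863   0.00288751]
8 115 [[558.2, -70.4], [568.2, -22.4]]
28 82 [[559.5, -68.5], [568.2, -24.1]]
```

Call:
apply_moves --motion "-1 0 0 5 0;-1 0 0 15 0;-1 0 0 25 0;-1 0 0 30 0;-1 0 0 30 0;-1 0 0 30 0;-1 0 0 20 0;-1 0 0 10 0;-1 0 0 3 0;-1 0 0 0 0;-1 0 0 0 0"

```text
t: 20.8
tool_pos: [537.5, -49.1, 302.8]
tool_rot: [-3.138, -0.002, 1.73]
ft_force: [-0.4, 0.3, -2.5]
grip_width: 0.576
```

Call:
apply_moves --motion "-1 2 10 0 0;-1 3 20 0 0;-1 4 30 0 0;-1 4 33 0 0;-1 4 33 0 0;-1 4 33 0 0;-1 4 33 0 0;-1 4 33 0 0;-1 4 33 0 0;-1 4 33 0 0;-1 3 25 0 0;-1 1 10 0 0"

```text
t: 21.8
tool_pos: [578.7, 281.0, 302.3]
tool_rot: [-3.139, -0.002, 1.733]
ft_force: [-0.1, -0.2, -2.3]
grip_width: 0.571
```

Call:
apply_moves --motion "-1 0.5 5 0 0;-1 0 0 0 0;-1 0 0 0 0;-1 0 0 0 0"

```text
t: 22.13
tool_pos: [580.0, 280.2, 304.0]
tool_rot: [-3.14, 0.001, 1.728]
ft_force: [-0.3, 0.7, -3.1]
grip_width: 0.572
```

```bash
python3 - <<'E'
from h import *
o=ctrl.get_obs();print(o['tool_pos'],o['tool_rot'],o['ft_force'])
for n in("wrist","scene","top"):
    p=ctrl.capture(n);save(p,n+"3.png");W=cloud(p,o)
    for t in("coaster","tin_mid"):
        for d in ctrl.outline_of(p,t)[:2]:
            S=W[d["mask"]];S=S[~np.isnan(S[:,0])];print(n,t,round(d["conf"],2),np.round(d["box"]),np.percentile(S,[2,98],0).round().tolist())
            if t=="coaster":
                S=S[(S[:,2]>42)&(S[:,2]<50)]
                if len(S)>10:print(cv2.minEnclosingCircle(S[:,:2].astype(np.float32)))
            else:
                for lo in range(160,300,20):
                    s=S[(S[:,2]>=lo)&(S[:,2]<lo+20)]
                    if len(s)>5: print(lo,len(s),np.percentile(s,[3,97],0).round(1)[:,:2].tolist())
E
```

```text
[580.00586347 280.15389624 304.02168056] [-3.14012851e+00  8.04347806e-04  1.72849635e+00] [-0.27762843  0.69650158 -3.13439467]
wrist coaster 0.57 [267. 169. 356. 226.] [[537.0, 271.0, 43.0], [619.0, 324.0, 46.0]]
((578.5335693359375, 282.8798522949219), 44.65250015258789)
wrist tin_mid 0.61 [248. 218. 368. 403.] [[553.0, 275.0, 181.0], [599.0, 309.0, 297.0]]
160 241 [[552.8, 301.5], [597.1, 309.7]]
180 667 [[552.9, 301.3], [597.4, 309.4]]
200 905 [[552.4, 301.1], [596.7, 309.3]]
220 1329 [[552.5, 301.2], [596.5, 309.3]]
240 1822 [[551.6, 301.0], [597.1, 309.4]]
260 5428 [[552.9, 283.5], [599.5, 308.0]]
280 5450 [[561.2, 273.8], [595.1, 300.6]]
scene coaster 0.68 [416. 240. 459. 276.] [[540.0, 240.0, 41.0], [622.0, 320.0, 48.0]]
((579.1394653320312, 280.1994934082031), 46.57123565673828)
scene tin_mid 0.91 [432. 164. 472. 230.] [[563.0, 251.0, 174.0], [609.0, 303.0, 298.0]]
160 87 [[567.5, 252.4], [609.2, 304.4]]
180 262 [[567.0, 251.6], [609.2, 305.1]]
200 258 [[564.9, 251.5], [608.8, 302.3]]
220 199 [[565.3, 251.6], [609.5, 281.2]]
240 180 [[563.3, 251.0], [608.6, 270.3]]
260 222 [[561.3, 252.5], [608.0, 269.1]]
280 66 [[566.0, 259.8], [587.2, 276.9]]
top tin_mid 0.53 [171. 191. 194. 220.] [[560.0, 254.0, 42.0], [612.0, 286.0, 320.0]]
160 18 [[559.5, 254.5], [603.9, 262.1]]
180 56 [[559.6, 253.8], [607.3, 262.3]]
200 53 [[559.8, 253.9], [605.8, 261.5]]
220 60 [[561.7, 254.0], [606.2, 261.9]]
240 51 [[565.6, 254.3], [608.2, 262.4]]
260 62 [[564.1, 254.3], [606.0, 272.6]]
280 26 [[569.6, 262.3], [591.1, 266.1]]
```

View pics/scene3.png

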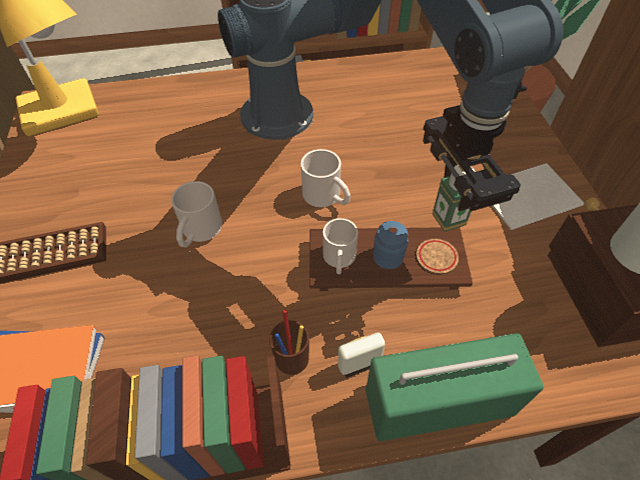

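The tin hangs upright over the coaster, with its base at about z 167. All three cameras put it within 1–2 mm of the coaster's centre, so I'm lowering it.

Call:
apply_moves --motion "-1 0 0 -10 0;-1 0 0 -20 0;-1 0 0 -25 0;-1 0 0 -25 0;-1 0 0 -18 0;-1 0 0 -10 0;-1 0 0 -6 0;-1 0 0 -3 0;-1 0 0 0 0;-1 0 0 0 0;-1 0 0 0 0"

```text
t: 23.5
tool_pos: [581.0, 281.8, 188.8]
tool_rot: [3.139, -0.0, 1.73]
ft_force: [-0.2, 0.2, -2.8]
grip_width: 0.572
```

Call:
apply_moves --motion "-1 0 0 -1 0;-1 0 0 -1 0;-1 0 0 -1 0;-1 0 0 0 0;-1 0 0 0 0"

```text
t: 23.92
tool_pos: [580.1, 281.6, 184.5]
tool_rot: [-3.142, 0.0, 1.73]
ft_force: [-0.8, 0.3, -2.8]
grip_width: 0.572
```

Call:
apply_moves --motion "-1 0 0 -0.7 0;-1 0 0 -0.7 0;-1 0 0 -0.6 0;-1 0 0 0 0;-1 0 0 0 0"

```text
t: 24.33
tool_pos: [580.1, 281.6, 182.4]
tool_rot: [-3.141, -0.0, 1.73]
ft_force: [0.2, -0.3, -3.7]
grip_width: 0.575
```

```bash
python3 - <<'E'
from h import *
for i in range(2): 
    p=ctrl.capture("scene");o=ctrl.get_obs();print(o['tool_pos'],o['ft_force'])
W=cloud(p);S=W.reshape(-1,3);S=S[(abs(S[:,0]-580)<60)&(abs(S[:,1]-281)<60)]
c=ctrl.outline_of(p,"coaster")
for d in c[:1]: print(d["conf"],np.nanpercentile(W[d["mask"]],[2,98],0).round(1))
d=ctrl.outline_of(p,"tin_mid")[0];T=W[d["mask"]];print(d["conf"],np.nanpercentile(T,[2,98],0).round(1))
E
```

```text
[580.14153221 281.55922251 182.41278275] [-0.34084073  0.70523875 -2.71399979]
[580.1852072  281.58413517 182.47130582] [ 0.07264938 -0.14521337 -3.19479717]
0.75 [[549.5 237.8  40. ]
 [623.5 319.4  49.8]]
0.7 [[561.7 252.3  49.6]
 [609.  300.6 176. ]]
```

Call:
apply_moves --motion "-1 0 0 -0.5 0;-1 0 0 -0.5 0;-1 0 0 0 0;-1 0 0 0 0"

```text
t: 24.87
tool_pos: [580.3, 281.6, 181.8]
tool_rot: [3.141, -0.0, 1.73]
ft_force: [-0.3, -0.5, -1.0]
grip_width: 0.577
```

Call:
apply_moves --motion "-1 0 0 -0.4 0;-1 0 0 -0.4 0;-1 0 0 0 0;-1 0 0 0 0"

```text
t: 25.2
tool_pos: [580.3, 281.7, 181.7]
tool_rot: [3.141, -0.0, 1.73]
ft_force: [-1.5, 0.6, 6.1]
grip_width: 0.569
```

It's in contact at the expected height. Releasing and rising.

Call:
apply_moves --motion "0.1 0 0 0.2 0;0.2 0 0 0 0;0.3 0 0 0 0;0.5 0 0 0 0;0.7 0 0 0 0;0.7 0 0 0 0;0.7 0 0 10 0;0.7 0 0 25 0;0.7 0 0 35 0;0.7 0 0 35 0;0.7 0 0 35 0;0.7 0 0 0 0"

```text
t: 26.2
tool_pos: [583.6, 282.8, 330.3]
tool_rot: [3.125, -0.002, 1.73]
ft_force: [1.7, 0.2, 0.7]
grip_width: 0.846
```

Call:
apply_moves --motion "0.7 -10 -5 10 0;0.7 -20 -5 10 0;0.7 -25 -5 10 0;0.7 -25 -5 0 0;0.7 -25 0 0 0;0.7 -15 0 0 0;0.7 0 0 0 0;0.7 0 0 0 0"

```text
t: 26.87
tool_pos: [460.1, 261.7, 351.7]
tool_rot: [3.14, -0.0, 1.731]
ft_force: [0.6, -0.2, 0.0]
grip_width: 0.849
```

```bash
python3 - <<'E'
from h import *
o=ctrl.get_obs();print(o['tool_pos'],o['ft_force'],o['t'])
for n in("scene","top"):
    p=ctrl.capture(n);save(p,n+"5.png");W=cloud(p)
    for t in("coaster","tin_mid","mug_mid","jar_mid","pen_pot","clock"):
        for d in ctrl.outline_of(p,t)[:1 if t!="mug_mid" else 3]:
            S=W[d["mask"]];print(n,t,round(d["conf"],2),np.round(d["box"]),np.nanpercentile(S,[2,98],0).round().tolist())
            if t=="tin_mid":
                for lo in range(45,180,22):
                    s=S[(S[:,2]>=lo)&(S[:,2]<lo+22)]
                    if len(s)>5: print(lo,len(s),np.percentile(s,[3,97],0).round(1)[:,:2].tolist())
E
```

```text
[460.05920095 261.71642507 351.73875801] [ 0.61213903 -0.23104601  0.01560017] 26.8667
scene coaster 0.95 [414. 243. 459. 275.] [[550.0, 238.0, 41.0], [624.0, 320.0, 48.0]]
scene tin_mid 0.73 [424. 208. 467. 269.] [[563.0, 253.0, 54.0], [609.0, 306.0, 176.0]]
45 165 [[565.0, 252.6], [609.1, 305.4]]
67 191 [[565.6, 252.8], [609.3, 306.0]]
89 223 [[564.6, 253.2], [609.3, 304.0]]
111 239 [[565.0, 253.3], [609.4, 305.4]]
133 366 [[563.1, 253.7], [608.0, 305.5]]
155 348 [[564.9, 262.0], [600.5, 295.1]]
177 16 [[570.5, 264.0], [597.2, 289.3]]
scene mug_mid 0.81 [320. 217. 360. 273.] [[503.0, 40.0, 42.0], [603.0, 107.0, 121.0]]
scene mug_mid 0.77 [300. 149. 350. 208.] [[276.0, 27.0, 1.0], [395.0, 122.0, 106.0]]
scene mug_mid 0.66 [174. 179. 223. 248.] [[329.0, -265.0, 3.0], [454.0, -177.0, 106.0]]
scene jar_mid 0.62 [374. 221. 407. 270.] [[537.0, 144.0, 43.0], [595.0, 203.0, 130.0]]
scene pen_pot 0.83 [268. 311. 313. 374.] [[707.0, -89.0, 5.0], [773.0, -26.0, 149.0]]
scene clock 0.83 [338. 336. 386. 379.] [[754.0, 28.0, 1.0], [792.0, 109.0, 92.0]]
top coaster 0.77 [189. 196. 215. 236.] [[537.0, 240.0, 39.0], [621.0, 299.0, 53.0]]
top mug_mid 0.79 [273. 201. 308. 253.] [[503.0, 45.0, 40.0], [595.0, 109.0, 123.0]]
top mug_mid 0.79 [266. 302. 316. 364.] [[278.0, 30.0, -0.0], [387.0, 119.0, 107.0]]
top jar_mid 0.93 [222. 202. 259. 238.] [[529.0, 147.0, 40.0], [590.0, 209.0, 133.0]]
top pen_pot 0.72 [338. 118. 369. 157.] [[704.0, -90.0, 1.0], [770.0, -24.0, 150.0]]
top clock 0.91 [274. 111. 312. 143.] [[749.0, 32.0, 4.0], [787.0, 109.0, 94.0]]
```

View pics/scene5.png

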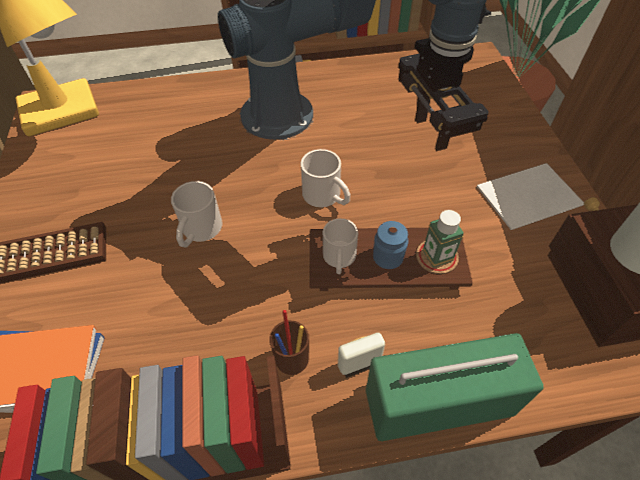

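```bash
python3 -c "
from rig import ctrl
print(ctrl.sign_off())"
```

```text
the job is handed in; nothing more can be done
None
```

The tin now stands upright on the coaster, centred to within about 2 mm. I handed the job in at about 27 s of the 72 s allowed.

- **Standing it up:** The tool cannot tilt, so the tin had to pivot between the pads. A full grip held it rigid, first on the body and then on the lid, so I set it down after the first try and eased the lid grip after the second. With the lighter grip I swung the tin up about its base edge. Partway through I lifted it and shifted it back about 40 mm to stay clear of the stand. It was then released upright on the bare desk, and a check after I rose clear confirmed it was standing free.
- **Placing it:** I gripped it again by its body, carried it over the stand and lowered it slowly. Contact came at the expected height with about 6 N. Then I released it and backed off.
- **Last checks:** The tin's sides were vertical to within 1–2 mm from bottom to top. The small mug, jar, pencil pot and clock measured within about 2 mm of where they started.
- **What disagreed or was missed:** The cameras differed by up to about 6 mm on where the tin stood on the desk, but by only 1–2 mm over the coaster. The final top view did not detect the tin, so the end position rests on the scene camera and the measured tool pose.

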